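# Wedge up the levelling plate and hold it

## Task

Pick up the wooden wedge by its grip block and lay its thin nose flat on the base of the levelling stand. Push it in under the middle of the hinged plate's front lip until the plate, with the plaster model on it, just lifts off its rest buttons and the lip has risen about 5 mm. Finish there still gripping the wedge and holding it in place; only the wedge may lift the plate, the model must stay where it stands on the plate, and the other things on the worktop are left alone.

Things in the scene. Friction and masses are not known exactly. Their poses are not given: they have to be found in the camera images.
- wedge_grip (a point): Centre of the wedge's grip block, 23 mm above the wedge's flat underside. Loose light-wood wedge, about 90 g, 124 mm long, 26 mm wide, lying flat on the worktop at the start. The block at its rear stands upright: 34 mm long, 26 mm wide, 46 mm high, grooved sides. In front is the sloping nose. Axes: x along the wedge from block to tip, y across it, z up.
- wedge_tip (a point): Middle of the wedge's thin tip, on its underside: 107 mm ahead (+x of the wedge) of the grip block's centre and 23 mm lower. The nose is 90 mm long; its top slopes evenly from 3 mm thick at the tip to 21 mm at the block. Same axes as the block.
- stand_mouth (a point): Point on the top of the levelling stand's base, straight below the middle of the plate's front lip. The grey base, fixed to the worktop, is 160 mm long, 110 mm wide, 12 mm thick (its flat top is 12 mm above the worktop) and sticks out 35 mm in front of the lip. Axes: x level, from lip to hinge at the rear (the push direction), y to the left along the lip, z up.
- lip (a point): Middle of the front lip, on its centre line: a round steel bar 8 mm thick, 104 mm wide, on the front edge of the hinged aluminium plate (top 27 mm above the worktop when down). Plate down: 7 mm between base and lip, so the wedge meets it with its tip 20 mm past the mouth point; each 5 mm more lifts it about 1 mm. Moves with the plate.
- plate (a joint): Angle of the plate (300 g, swings freely, falls shut): 0 = down on its two rest buttons, growing as the lip rises. The lip is 113 mm from the hinge, so 0.044 rad is 5 mm of lift. The buttons, 12 mm wide, stand on the base under the plate 43 mm either side of the middle; between them the gap is clear for 74 mm of width and 100 mm of depth.
- model_mid (a point): Middle of the yellow plaster jaw model that stands loose on the plate, 59 x 68 x 40 mm, about 110 g; the point is half-way up (20 mm above its underside).
- bur_block_mid (a point): Bystander: small wooden block with a row of burs standing in it, 30 x 60 x 51 mm; point in the middle of the wood, 11 mm up.
- wax_block_mid (a point): Bystander: two stacked slabs of pink wax, 36 x 70 x 17 mm; point 8 mm up.
- spare_model_mid (a point): Bystander: peach plaster jaw model right of the stand, 54 x 62 x 32 mm; point half-way up.
There are look-alikes about, which are no part of the job. There is more than one size of the part that bears wedge_grip; the job needs the larger.

How it is judged (in metres and radians):
On the way, in this order (a step that is already met when the one before it is completed fails the run):
1. the wedge is gripped and lifted clear of the worktop (contact force between the fingers and wedge above 1.5 N and height (world z) of wedge_tip above 0.009 m and height (world z) of wedge_grip above 0.032 m), for 0.1 s.
2. the wedge's tip is in the gap under the plate, between the rest buttons (x of wedge_tip in the frame of stand_mouth above 0.004 m and y of wedge_tip in the frame of stand_mouth between -0.036 and 0.036 m and z of wedge_tip in the frame of stand_mouth between -0.003 and 0.006 m), for 0.05 s.
At the end, for the whole second after the job is handed in: Lip raised 2 to 8.5 mm (plate 0.018 to 0.075 rad), carried by the wedge (over 0.5 N), plate untouched by the robot. Wedge flat within 0.1 rad, tip within 5 mm of the base, over 20 mm in, within 30 mm of the middle, at rest, gripped with over 1.5 N. Model upright on the plate (value of joint plate between 0.018 and 0.075 rad and contact force between wedge and plate above 0.5 N and contact force between the fingers and wedge above 1.5 N and contact force between each of the arm, the fingers and plate below 0.3 N and x of wedge_tip in the frame of stand_mouth above 0.02 m and y of wedge_tip in the frame of stand_mouth between -0.03 and 0.03 m and z of wedge_tip in the frame of stand_mouth below 0.005 m and angle between wedge_grip's own z axis and vertical below 0.1 rad and linear speed of wedge below 0.01 m/s and distance between stand_mouth and model_mid below 0.09 m and angle between model_mid's own z axis and vertical below 0.12 rad); the arm keeps its last pose, push and grip.
It fails at once if the plate is thrown or lifted far up (more than about 11 mm at the lip) (value of joint plate above 0.1 rad).
It fails at once if the robot pushes on the plate or the model itself (contact force between any of the fingers, the arm and plate above 1 N or contact force between any of the fingers, the arm and model above 1 N).
It fails at once if the model is shifted from its place on the plate (distance of model_mid from where it was at the start of the episode above 0.018 m).
It fails at once if a bystander is shifted (distance of any of bur_block_mid, wax_block_mid, spare_model_mid from where it was at the start of the episode above 0.015 m).
It also fails if it takes over 38 s, if anything falls off the work surface, if the arm or the gripper's body presses on something with over 40 N, if the wrist force passes 120 N, or if a joint passes its speed limit or range.

## Robot

A 6-joint arm with a two-finger parallel gripper is mounted at the origin on a cart in front of the work surface, level with it; the furniture and walls round the work are solid. World frame = base frame: x ahead of the robot, y to its left, z up, the work surface at z = 0. Lengths are in mm, angles in rad, forces in N, time in s.
With the tool pointing down it reaches from about 275 to 775 mm from the base axis. Payload 14.6 kg.
Tool frame: the origin (TCP) lies midway between the tips of the shut fingers; the grasp point (between the pads) lies 19 mm behind it; x points along the fingers, z is the direction in which the jaws open and shut, and the axes are right-handed (so a half turn about x gives the same grasp; the last joint's range is limited). The gripper opens to 85 mm and grips with 20 to 120 N. Pads are 22 mm wide; open, the fingers measure 114 mm over their backs; the gripper's body (76 mm by 85 mm) begins 54 mm behind the grasp point. The pads swing forward as they close: fully open they stand 13 mm farther back than shut.
Start: joints at [-1.503, 0.263, -0.048, 1.259, 0, 1.415], TCP at [115.998, -512.028, 231.278] pointing down, gripper open.
Joint ranges: [-2.65, 2.65], [-0.89, 1.7], [-1.18, 1.37], [-2.13, 2.11], [-1.35, 1.29], [-3.14, 3.14]. Speed limits (rad/s): [1.89, 1.89, 2.57, 2.79, 3.14, 3.14].

## Interface

Orientations are given as a 3x3 rotation matrix whose columns are the frame's x, y, z axes.
In Python, from plant import r, jaws, solver, imaging, job gives the robot as it stands. Calls block until the motion is done:
- r.movep(position, orientation): joint-space move of the TCP to a pose.
- r.move_linear(position, ori=None, feed=150, stop_force=None): straight line of the TCP; ori=None keeps the orientation; feed is the mean speed in mm/s. With stop_force (N) it stops when the force on the tool has changed by that much, and returns True; else False.
- r.move_joints(angles): joint-space move.
- jaws.grip(opening, newtons=None): opening from 0.0 (shut) to 1.0 (fully open); newtons is the grip in N (None keeps the last); returns when the fingers have stopped.
- r.pause(seconds).
- solver.ik(position, orientation): joint angles nearest the present ones, or None.
- imaging.get_image(name): name is "scene" or "top" or "wrist"; returns a dict with "img" (480x640x3 uint8, blue, green, red), "range_z" (480x640 float32, mm along the optical axis (not along the pixel's ray), 0 where there is no reading), "camera_matrix" (3x3 intrinsics, pixels), "rvec" (rotation vector, rad) and "tvec" (3), from world to camera coordinates, as OpenCV has them. Camera axes: x right, y down, z forward; pixel columns grow to the right and rows downward; lengths in mm; the calibration is good to about 2 mm. The wrist camera is an equidistant fisheye: a pixel r from the principal point sees the ray r / f radians off the axis. A picture is of the moment at which its call begins.
A pose or a line that the arm cannot do raises r.MotionError and nothing moves.
- job.hand_in(): hands the job in, once; it reports no verdict.
Readings, each from a call of its own:
- r.get_clock(): time.
- r.get_joint_pos(): joint angles.
- r.get_joint_vel(): joint speeds.
- r.get_effort(): joint torques, N m.
- r.get_tool_pos(): TCP position.
- r.get_tool_rot(): TCP orientation.
- r.get_ft_force(): force on the tool from outside, world axes, zero at the start.
- r.get_ft_torque(): the same for the moment, N m.
- r.get_opening(): opening from 0.0 (shut) to 1.0 (fully open).
Only numpy, scipy, OpenCV 4.12 (cv2) and the standard library are available. Lean on these libraries where they do the work, as an engineer would, in place of code of your own. Each camera call takes 0.05 s, during which the arm holds its last target.

## Working session

There is one attempt and no reset: what is moved stays moved. The work goes in short steps, each a Python script; the robot and the scene stay as the last script left them, time stands still between calls to the robot, and variables do not carry over. Pictures are saved under pics/ and viewed, and the job is handed in when it is done.

```bash
ls; mkdir -p pics
python3 - <<'E'
from plant import r, jaws, solver, imaging, job
import cv2,numpy as np,pickle
for n in ["scene","top","wrist"]:
    d=imaging.get_image(n); cv2.imwrite(f"pics/{n}0.png",d["img"]); pickle.dump(d,open(f"{n}0.pkl","wb"))
    print(n,d["camera_matrix"].tolist(),d["rvec"].ravel(),d["tvec"].ravel())
print(r.get_clock(), r.get_tool_rot())
E
```

```text
pics
scene [[459.35518040814503, 0.0, 307.54374195757265], [0.0, 459.35518040814503, 245.01274894613098], [0.0, 0.0, 1.0]] [ 2.35735761 -0.64745733  0.22707999] [-473.31631571  308.84217091  672.86025977]
top [[506.1813040673262, 0.0, 327.1019688533663], [0.0, 506.1813040673262, 232.7218999952831], [0.0, 0.0, 1.0]] [ 2.14879685 -2.19833502  0.09796839] [103.37135799 606.799706   876.73544017]
wrist [[371.64829954431775, 0.0, 320.8829224594574], [0.0, 371.64829954431775, 236.2926968730711], [0.0, 0.0, 1.0]] [-2.24194334  1.79293634  0.29872771] [-523.86371713  -42.04262788  380.53287177]
0.15 [[-4.49034343e-05  9.75289356e-01  2.20931369e-01]
 [ 8.04245111e-04  2.20931333e-01 -9.75289034e-01]
 [-9.99999676e-01  1.33889146e-04 -7.94292272e-04]]
```

View pics/scene0.png

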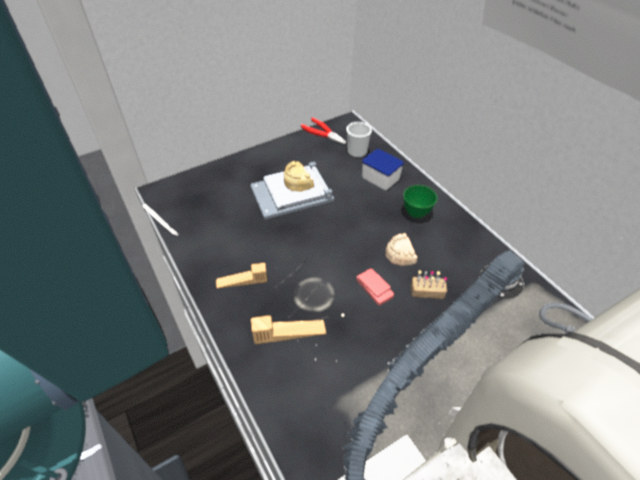

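View pics/top0.png

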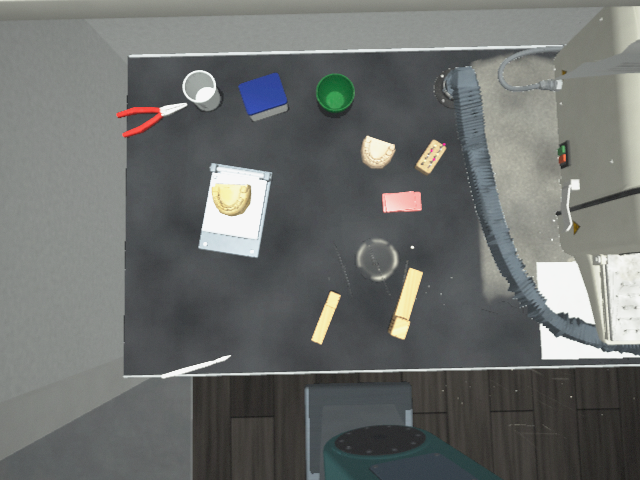

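View pics/wrist0.png

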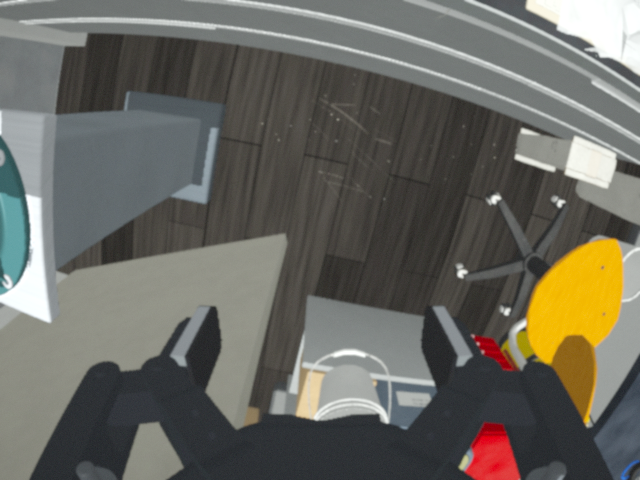

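The large wedge is at top (405,305), with its block at (400,328) and tip near (414,270). The smaller look-alike is at (326,318). The stand is at (236,210), with its front towards the bottom of the picture, around (230,245). A glass dish sits at (377,260) beside the wedge's nose. Next I'll measure.

```bash
cat > h.py <<'E'
import cv2,numpy as np
def cloud(d):
    K=d["camera_matrix"];R,_=cv2.Rodrigues(np.array(d["rvec"],float));t=np.array(d["tvec"],float).ravel()
    z=d["range_z"].astype(float);v,u=np.mgrid[0:480,0:640]
    P=np.stack([(u-K[0,2])/K[0,0]*z,(v-K[1,2])/K[1,1]*z,z],-1)
    return (P-t)@R   # R^T (P-t)
def pix2plane(d,uv,zw):
    K=d["camera_matrix"];R,_=cv2.Rodrigues(np.array(d["rvec"],float));t=np.array(d["tvec"],float).ravel()
    ray=R.T@np.array([(uv[0]-K[0,2])/K[0,0],(uv[1]-K[1,2])/K[1,1],1.]);C=-R.T@t
    return C+ray*(zw-C[2])/ray[2]
def proj(d,P):
    return cv2.projectPoints(np.array(P,float).reshape(-1,3),np.array(d["rvec"],float),np.array(d["tvec"],float),d["camera_matrix"],None)[0].reshape(-1,2)
E
python3 - <<'E'
from h import *
import pickle
d=pickle.load(open("top0.pkl","rb"));W=cloud(d)
im=d["img"]
np.set_printoptions(precision=1,suppress=True)
print("table",[W[p[1],p[0]] for p in [(300,280),(250,300),(450,320)]])
hsv=cv2.cvtColor(im,cv2.COLOR_BGR2HSV)
for name,(u0,u1,v0,v1) in dict(wedge=(385,430,262,345),small=(308,345,285,350)).items():
    m=np.zeros((480,640),np.uint8); m[v0:v1,u0:u1]=((hsv[v0:v1,u0:u1,1]>70)&(hsv[v0:v1,u0:u1,2]>90))
    P=W[m>0]; print(name,len(P),P.min(0),P.max(0)); 
    print(cv2.minAreaRect(P[:,:2].astype(np.float32)))
    b=P[P[:,2]>35]; 
    if len(b)>5:print(" block",len(b),b.mean(0),cv2.minAreaRect(b[:,:2].astype(np.float32)))
    b=P[(P[:,2]<23)]; print(" nose",b.mean(0),cv2.minAreaRect(b[:,:2].astype(np.float32)))
for p in [(230,245),(215,240),(250,240),(210,205),(230,230),(265,185),(262,172),(215,168),(230,196)]: print(p,W[p[1],p[0]])
a=im[150:270,180:290];b=im[255:350,300:435]
cv2.imwrite("pics/c1.png",cv2.resize(a,None,fx=5,fy=5,interpolation=cv2.INTER_CUBIC)); cv2.imwrite("pics/c2.png",cv2.resize(b,None,fx=5,fy=5,interpolation=cv2.INTER_CUBIC))
E
```

```text
table [array([526. , 140.9,   1.1]), array([491.7, 233. ,  -1.7]), array([ 447.5, -130. ,   -1.6])]
wedge 546 [415.7 -81.7  -3.4] [543.3  89.  928.9]
((499.99859619140625, 12.896018981933594), (160.92384338378906, 127.89160919189453), 72.53556823730469)
 block 99 [445.7 -29.6  62.1] ((472.4945373535156, 26.0130615234375), (161.84744262695312, 34.687992095947266), 61.670631408691406)
 nose [493.  -52.7  10.3] ((480.7431335449219, -48.30695343017578), (32.60273742675781, 127.89160919189453), 72.53556823730469)
small 268 [409.9  69.4  -4.2] [526.2 123.  928.9]
((466.7294616699219, 93.34609985351562), (28.318634033203125, 115.76882934570312), 72.08609771728516)
 block 35 [493.2  79.5  87.4] ((501.17803955078125, 80.51078796386719), (23.14681625366211, 47.43889236450195), 82.78710174560547)
 nose [449.3  98.6   7.6] ((457.3683166503906, 96.51756286621094), (21.627887725830078, 95.21075439453125), 67.14305114746094)
(230, 245) [592.1 266.2  12.5]
(215, 240) [601.9 293.6  11.8]
(250, 240) [600.3 229.7  13.2]
(210, 205) [663.6 298.4  29.5]
(230, 230) [617.7 262.9  29.1]
(265, 185) [698.  199.5  28. ]
(262, 172) [725.  206.5  13.5]
(215, 168) [730.  288.4  33.5]
(230, 196) [675.5 258.4  50.7]
```

```bash
sleep 1
```

```text
(no output)
```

View pics/c1.png

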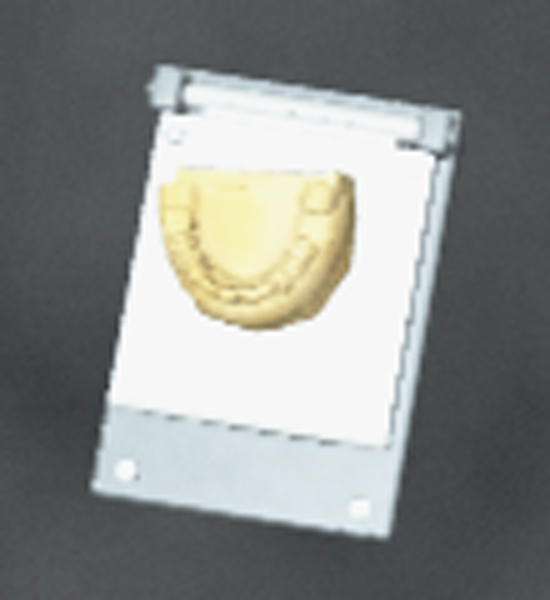

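View pics/c2.png

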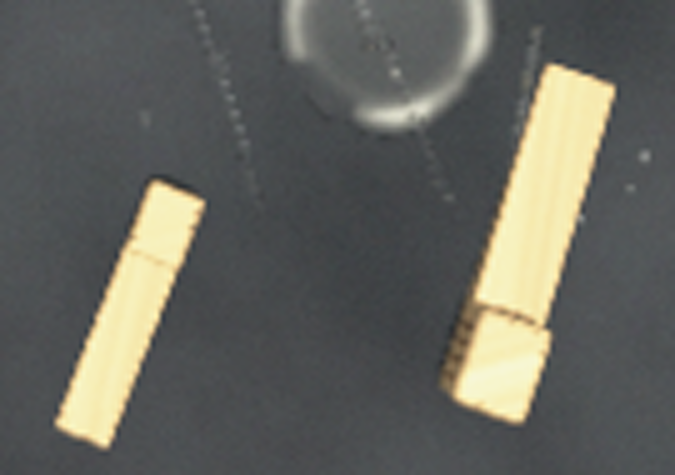

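Run:
```python
from h import *
import pickle
np.set_printoptions(precision=1,suppress=True)
d=pickle.load(open("top0.pkl","rb"))
def c(x,y,o,z): return pix2plane(d,((x+.5)/5-.5+o[0],(y+.5)/5-.5+o[1]),z)
o2=(300,255);o1=(180,150)
tl=c(547,63,o2,3);tr=c(617,88,o2,3);print("tip",tl,tr,np.linalg.norm(tl-tr))
B=[c(*p,o2,46) for p in [(490,308),(552,331),(522,426),(452,398)]];
for p in B: print("blk",p)
bc=np.mean(B,0);t=(tl+tr)/2;print(bc,t,np.linalg.norm((t-bc)[:2]),np.degrees(np.arctan2(*(t-bc)[1::-1])))
S=[c(*p,o1,12) for p in [(92,490),(390,538),(462,108)]]
S.append(c(155,65,o1,26))
for p in S: print("base",p)
print(np.linalg.norm(S[0]-S[1]),np.linalg.norm(S[1]-S[2]),np.degrees(np.arctan2(*(S[2]-S[1])[1::-1])),np.degrees(np.arctan2(*(S[0]-S[1])[1::-1])))
L=[c(*p,o1,26) for p in [(107,406),(388,445)]];print("lip",L,np.linalg.norm(L[0]-L[1]))
print("model depth pts")
```

```text
tip [544.7 -58.4   3. ] [535.  -83.6   3. ] 26.95591755335101
blk [460.  -28.8  46. ]
blk [451.7 -49.9  46. ]
blk [419.7 -38.3  46. ]
blk [429.7 -14.6  46. ]
[440.3 -32.9  46. ] [539.9 -71.    3. ] 106.64763882047951 -20.938504526845882
base [588.7 324.4  12. ]
base [568.8 216.4  12. ]
base [726.4 188.3  12. ]
base [741.8 298.1  26. ]
109.84294416656239 160.09463480207015 -10.108049619444508 79.56801232442814
lip [array([617.8, 315.5,  26. ]), array([601.5, 214.8,  26. ])] 101.95457828046263
model depth pts
```

Run:
```python
from h import *
import pickle
from plant import solver,r
np.set_printoptions(precision=3,suppress=True)
for n in ["top","scene"]:
    d=pickle.load(open(n+"0.pkl","rb"));W=cloud(d)
    ok=(d["range_z"]>0)
    for y0 in range(-550,400,50):
        m=ok&(W[...,1]>y0)&(W[...,1]<y0+50)&(W[...,0]>300)&(W[...,0]<760)
        if m.any():
            P=W[m]; 
            print(n,y0,m.sum(),"zmax",P[:,2].max().round(), "x<560:",(P[P[:,0]<560][:,2].max().round() if (P[:,0]<560).any() else None), "at",P[P[:,2].argmax()].round())
def ori(a,s=1):
    x=np.array([0,0,-1.]);z=s*np.array([-np.sin(a),np.cos(a),0]);return np.column_stack([x,np.cross(z,x),z])
for s in (1,-1):
    for a,p in [(-20.9,(440,-33,110)),(-20.9,(440,-33,5)),(-10.2,(545,276,20))]:
        print(s,p,solver.ik(p,ori(np.radians(a),s)))
```

```text
top -500 104 zmax 7.0 x<560: 7.0 at [ 381. -450.    7.]
top -450 712 zmax 129.0 x<560: 129.0 at [ 555. -402.  129.]
top -400 5497 zmax 239.0 x<560: 208.0 at [ 756. -350.  239.]
top -350 17063 zmax 268.0 x<560: 229.0 at [ 637. -324.  268.]
top -300 5818 zmax 51.0 x<560: 51.0 at [ 460. -296.   51.]
top -250 5705 zmax 51.0 x<560: 50.0 at [ 564. -232.   51.]
top -200 6949 zmax 557.0 x<560: 6.0 at [ 684. -150.  557.]
top -150 7156 zmax 628.0 x<560: 6.0 at [ 669. -106.  628.]
top -100 6167 zmax 691.0 x<560: 42.0 at [660. -59. 691.]
top -50 6888 zmax 693.0 x<560: 51.0 at [660.  -2. 693.]
top 0 7035 zmax 695.0 x<560: 5.0 at [659.  48. 695.]
top 50 7226 zmax 697.0 x<560: 39.0 at [660.  99. 697.]
top 100 7464 zmax 700.0 x<560: 16.0 at [659. 137. 700.]
top 150 7794 zmax 702.0 x<560: 5.0 at [659. 188. 702.]
top 200 8036 zmax 703.0 x<560: 5.0 at [660. 228. 703.]
top 250 5889 zmax 687.0 x<560: 7.0 at [660. 250. 687.]
top 300 5728 zmax 31.0 x<560: 9.0 at [638. 302.  31.]
top 350 5939 zmax 9.0 x<560: 9.0 at [363. 386.   9.]
scene -500 743 zmax 341.0 x<560: 329.0 at [ 573. -453.  341.]
scene -450 956
[... 656 characters left out ...]
e 100 4169 zmax 12.0 x<560: 12.0 at [459. 102.  12.]
scene 150 4214 zmax 32.0 x<560: 3.0 at [715. 189.  32.]
scene 200 4216 zmax 67.0 x<560: 3.0 at [651. 249.  67.]
scene 250 3288 zmax 67.0 x<560: 6.0 at [652. 259.  67.]
scene 300 2530 zmax 28.0 x<560: 7.0 at [640. 301.  28.]
scene 350 2871 zmax 7.0 x<560: 7.0 at [371. 351.   7.]
1 (440, -33, 110) [-0.26   0.2   -0.486  0.885  0.     0.105]
1 (440, -33, 5) [-0.26   0.328 -0.658  0.585  0.     0.105]
1 (545, 276, 20) [ 0.335  0.541 -0.204  0.826  0.     0.513]
-1 (440, -33, 110) [-0.26   0.2   -0.486  0.885  0.    -3.037]
-1 (440, -33, 5) [-0.26   0.328 -0.658  0.585  0.    -3.037]
-1 (545, 276, 20) [ 0.335  0.541 -0.204  0.826  0.    -2.628]
```

Run:
```python
from h import *
import pickle
d=pickle.load(open("scene0.pkl","rb"));W=cloud(d);e=pickle.load(open("top0.pkl","rb"));V=cloud(e)
for nm,D,X in(("scene",d,W),("top",e,V)):
    v,u=np.mgrid[0:480,0:640]
    m=(D["range_z"]>0)&(X[...,2]>60)&(np.hypot(X[...,0],X[...,1])<800)&(X[...,0]>-100)
    P=X[m];q=np.round(P/60).astype(int)
    k,i,c=np.unique(q[:,:2],axis=0,return_index=True,return_counts=True)
    for a in k:
        s=(q[:,:2]==a).all(1)
        if s.sum()>15: print(nm,a*60,s.sum(),P[s][:,2].min().round(),P[s][:,2].max().round(),"px",np.median(u[m][s]),np.median(v[m][s]))
```

```text
scene [ 60 -60] 844 60.0 159.0 px 9.0 448.0
scene [120 -60] 2903 117.0 228.0 px 19.0 400.0
scene [120   0] 48 225.0 233.0 px 2.0 355.5
scene [ 180 -120] 3505 216.0 428.0 px 34.0 349.0
scene [180 -60] 1541 108.0 228.0 px 74.0 389.0
scene [ 240 -180] 2438 480.0 560.0 px 14.0 201.0
scene [ 240 -120] 11167 221.0 500.0 px 59.0 293.0
scene [240 -60] 1610 115.0 243.0 px 123.0 364.0
scene [ 300 -180] 8118 494.0 626.0 px 30.0 130.0
scene [ 300 -120] 6406 241.0 620.0 px 97.0 242.0
scene [300 -60] 966 117.0 434.0 px 153.0 339.0
scene [300   0] 61 148.0 219.0 px 145.0 297.0
scene [300 480] 210 60.0 408.0 px 71.0 77.5
scene [300 540] 100 61.0 383.0 px 67.5 72.0
scene [360 480] 5957 60.0 410.0 px 90.0 76.0
scene [420 480] 5058 60.0 396.0 px 123.0 71.0
scene [ 480 -360] 363 92.0 128.0 px 424.0 474.0
scene [480 480] 4554 60.0 382.0 px 154.0 68.0
scene [ 540 -480] 601 299.0 337.0 px 623.0 472.0
scene [ 540 -420] 5224 122.0 339.0 px 569.0 442.0
scene [ 540 -360] 6394 60.0 329.0 px 484.0 417.0
scene [ 540 -300] 23 91.0 244.0 px 463.0 404.0
scene [540 480] 4045 60.0 369.0 px 184.0 64.0
scene [ 600 -480]
[... 1767 characters left out ...]
 4317 60.0 333.0 px 46.0 233.0
top [ 660 -360] 2061 60.0 238.0 px 608.0 180.0
top [ 660 -300] 770 61.0 268.0 px 581.0 197.0
top [ 660 -180] 59 532.0 557.0 px 634.0 69.0
top [ 660 -120] 1001 522.0 628.0 px 616.0 63.0
top [660 -60] 535 682.0 692.0 px 597.0 3.0
top [660   0] 1091 683.0 694.0 px 497.0 4.0
top [660  60] 1440 682.0 696.0 px 378.0 5.0
top [660 120] 1804 683.0 700.0 px 256.0 7.0
top [660 180] 2173 683.0 702.0 px 134.0 8.0
top [660 240] 1638 60.0 703.0 px 40.0 11.0
top [660 300] 93 60.0 70.0 px 217.0 198.0
top [660 480] 751 60.0 334.0 px 46.0 207.0
top [ 720 -360] 1666 60.0 241.0 px 605.0 153.0
top [ 720 -180] 81 501.0 528.0 px 620.0 72.0
top [ 720 -120] 201 502.0 529.0 px 583.0 75.0
```

Run:
```python
from h import *
import pickle
np.set_printoptions(precision=0,suppress=True)
d=pickle.load(open("scene0.pkl","rb"));W=cloud(d)
R,_=cv2.Rodrigues(np.array(d["rvec"]));print("cam",-R.T@d["tvec"].ravel())
for p in [(5,10),(5,100),(5,200),(5,300),(60,200),(60,300),(100,200),(100,300),(100,380),(150,360),(20,370),(20,430),(60,420),(80,460),(100,120),(40,60)]: print(p,d["img"][p[1],p[0]],d["range_z"][p[1],p[0]],W[p[1],p[0]])
d=pickle.load(open("top0.pkl","rb"));W=cloud(d)
R,_=cv2.Rodrigues(np.array(d["rvec"]));print("cam",-R.T@d["tvec"].ravel())
for p in [(340,410),(380,410),(380,440),(350,465),(440,465),(400,460),(480,475),(320,395)]: print(p,d["img"][p[1],p[0]],W[p[1],p[0]])
d=pickle.load(open("wrist0.pkl","rb"))
R,_=cv2.Rodrigues(np.array(d["rvec"]));t=d["tvec"].ravel();print("cam",-R.T@t,R[2]);K=d["camera_matrix"]
for p in [(5,240),(30,280),(20,150),(100,200),(150,300),(250,250),(100,400),(200,150),(580,320),(350,390)]:
    q=np.array([p[0]-K[0,2],p[1]-K[1,2]]);rr=np.hypot(*q);th=rr/K[0,0];z=d["range_z"][p[1],p[0]]
    P=np.array([q[0]/rr*np.tan(th)*z,q[1]/rr*np.tan(th)*z,z]);print(p,d["img"][p[1],p[0]],R.T@(P-t))
```

```text
cam [ 310. -420.  707.]
(5, 10) [74 65 50] 220.8106 [ 300. -148.  615.]
(5, 100) [71 67 40] 227.10896 [ 283. -169.  583.]
(5, 200) [70 69 41] 272.5282 [ 254. -157.  519.]
(5, 300) [70 67 40] 345.1802 [ 210. -136.  420.]
(60, 200) [75 70 45] 299.457 [ 280. -150.  501.]
(60, 300) [69 66 40] 385.07196 [ 238. -127.  387.]
(100, 200) [91 89 87] 2338.1116 [ 248. 1587. -907.]
(100, 300) [67 67 40] 422.9873 [ 263. -117.  355.]
(100, 380) [70 67 42] 566.9064 [208. -78. 171.]
(150, 360) [70 69 42] 608.7999 [268. -69. 148.]
(20, 370) [136 132  79] 528.78766 [140. -46. 215.]
(20, 430) [67 66 39] 567.92676 [ 99. -67. 131.]
(60, 420) [82 79 49] 693.0824 [110. -10.  13.]
(80, 460) [131 125 119] 667.76575 [120. -78.   0.]
(100, 120) [159 161 161] 912.2819 [348. 467. 181.]
(40, 60) [166 167 166] 2152.0708 [ 267. 1997. -348.]
cam [526.  89. 929.]
(340, 410) [88 85 79] [ 113.   62. -719.]
(380, 410) [88 84 80] [ 111.  -64. -715.]
(380, 440) [46 46 45] [294.  20. 175.]
(350, 465) [66 67 47] [285.  67. 246.]
(440, 465) [74 64 57] [294. -44. 278.]
(400, 460) [75 67 56] [291.   2. 250.]
(480, 475) [68 65 46] [295. -83. 314.]
(320, 395) [83 82 74] [ 143.  126. -801.]
cam [ 196. -493.  373.] [-0. -0. -1.]
(5, 240) [161 160  96] [-24. -98.  14.]
(30, 280) [255 255 252] [ -85. -128.   -1.]
(20, 150) [172 170 164] [ 101. -120.    0.]
(100, 200) [109 105  97] [ -23. -119. -224.]
(150, 300) [137 149 148] [-379. -127. -480.]
(250, 250) [137 147 147] [-281. -358. -764.]
(100, 400) [54 51 50] [ 113. -448.  308.]
(200, 150) [94 90 82] [   9. -131. -798.]
(580, 320) [  3 189 245] [ -162. -1394.  -430.]
(350, 390) [167 171 167] [-433. -711. -348.]
```

```bash
cat >> h.py <<'E'
def ori(a,s=1):
    a=np.radians(a)
    x=np.array([0,0,-1.]);z=s*np.array([-np.sin(a),np.cos(a),0]);return np.column_stack([x,np.cross(z,x),z])
E
python3 - <<'E'
from h import *
from plant import r,jaws,imaging
r.movep([440.3,-32.9,150],ori(-20.9)); print(r.get_clock(),r.get_tool_pos())
d=imaging.get_image("top");cv2.imwrite("pics/top1.png",d["img"])
d=imaging.get_image("wrist");cv2.imwrite("pics/wrist1.png",d["img"])
E
```

```text
2.25 [440.47632122 -33.52707056 150.08495504]
```

```bash
sleep 2
```

```text
(no output)
```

View pics/top1.png

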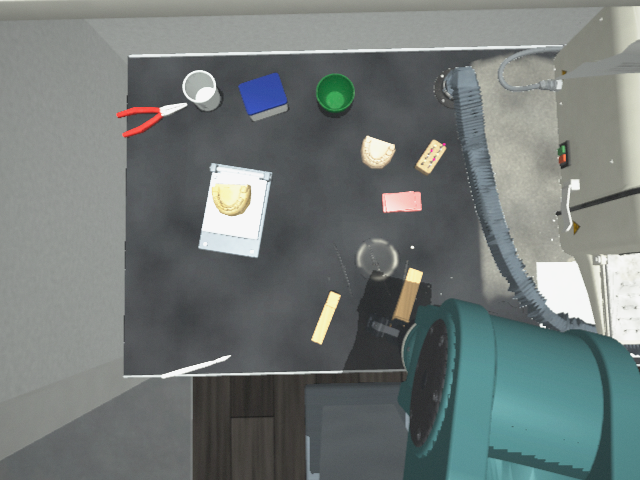

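View pics/wrist1.png

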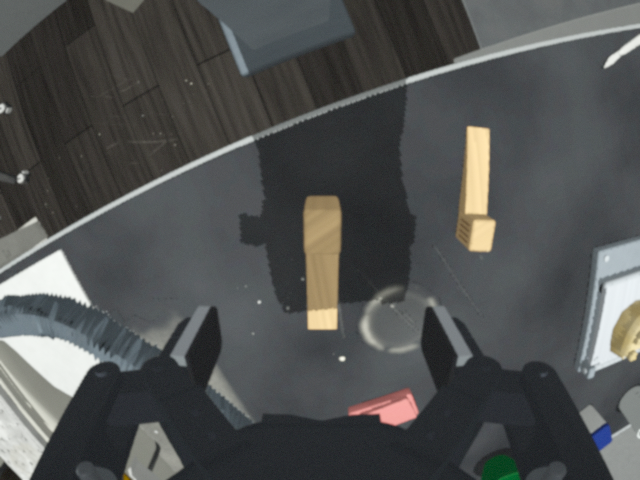

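Run:
```python
from h import *
from plant import r,jaws,imaging
np.set_printoptions(precision=2,suppress=True)
print("stop",r.move_linear([440.3,-32.9,7],ori(-20.9),feed=100,stop_force=8)); print(r.get_tool_pos(),r.get_ft_force())
jaws.grip(0.0,50); print("open",r.get_opening(),r.get_ft_force(),r.get_tool_pos())
p=r.get_tool_pos();r.move_linear([p[0],p[1],47],feed=80); print(r.get_opening(),r.get_ft_force(),r.get_tool_pos(),r.get_clock())
for n in ["wrist","scene","top"]:
    d=imaging.get_image(n);cv2.imwrite(f"pics/{n}2.png",d["img"])
    import pickle;pickle.dump(d,open(n+"2.pkl","wb"))
```

```text
stop False
[440.6  -32.97   7.37] [0.8  0.12 0.09]
open 0.3020777795146213 [-0.79  0.63  5.12] [440.34 -32.91   7.16]
0.2985004278819832 [ 0.74  0.08 -0.93] [440.2  -32.89  46.75] 5.1583
```

```bash
sleep 3
```

```text
(no output)
```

View pics/wrist2.png

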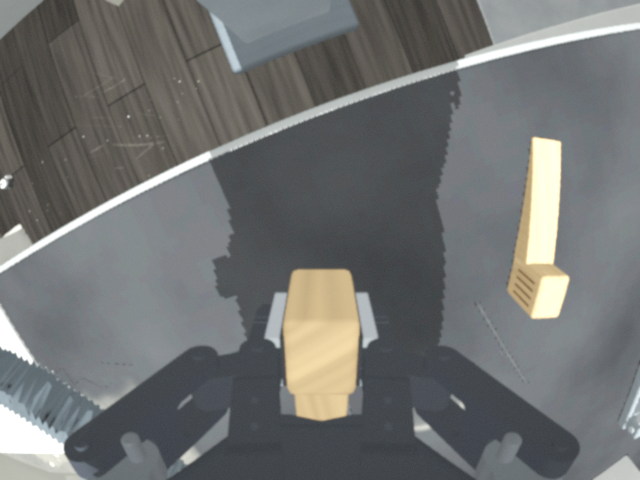

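View pics/scene2.png

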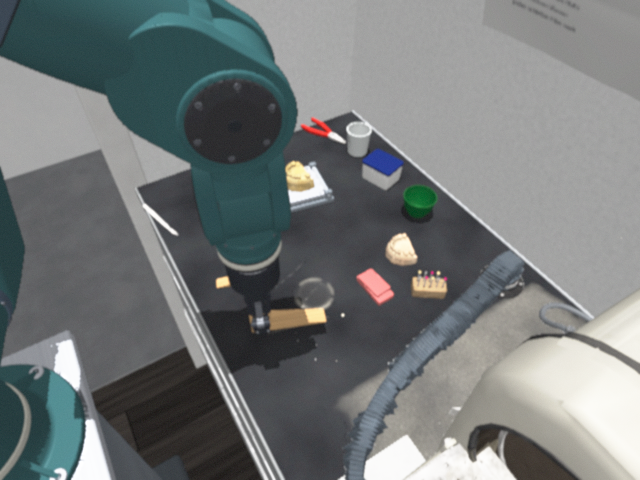

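The block sits squarely between the pads in the wrist view at (320,340), and the wedge is lifted in the scene view at (290,318). Next I'll check the tip position in the top view.

Run:
```python
from h import *
import pickle
np.set_printoptions(precision=1,suppress=True)
d=pickle.load(open("top2.pkl","rb"));im=d["img"];W=cloud(d)
cv2.imwrite("pics/c3.png",cv2.resize(im[240:350,370:450],None,fx=6,fy=6,interpolation=cv2.INTER_CUBIC))
# expected tip
a=np.radians(-20.9);x=np.array([np.cos(a),np.sin(a),0]);y=np.array([-x[1],x[0],0])
c=np.array([440.2,-32.9,46.75-7.2])
for s in(13,-13):
    p=proj(d,[c+107*x+s*y+[0,0,3]])[0];print("exp tip corner",p,(p-[370,240])*6)
hsv=cv2.cvtColor(im,cv2.COLOR_BGR2HSV);m=np.zeros((480,640),bool)
m[255:330,385:435]=((hsv[...,1]>70)&(hsv[...,2]>60))[255:330,385:435]
P=W[m];t=(P-c)@np.stack([x,y,[0,0,1]]).T
t=t[(t[:,0]>15)&(t[:,0]<130)&(abs(t[:,1])<25)&(abs(t[:,2])<40)]
for lo in range(20,110,15):
    q=t[(t[:,0]>=lo)&(t[:,0]<lo+15)]
    if len(q): print(lo,len(q),q[:,1].min(),q[:,1].max(),"z",np.median(q[:,2]),"exp",21-(lo+7.5-17)*.2)
```

```text
exp tip corner [412.9 266.6] [257.2 159.6]
exp tip corner [427.  271.6] [341.9 189.7]
20 18 6.891340514931118 12.813442793461338 z 7.8435312647558355 exp 18.9
35 24 2.752793200948302 13.098208279371736 z 12.404232420135578 exp 15.899999999999999
50 115 -11.20448311780596 12.890053923347455 z 12.660022720390884 exp 12.9
65 113 -13.396052870351985 12.89921771130167 z 9.559981374428126 exp 9.899999999999999
80 19 -13.307740895709749 13.002437023700136 z 6.401118620456572 exp 6.899999999999999
95 29 -12.991605076962244 12.938848197742407 z 4.000115455816328 exp 3.8999999999999986
```

```bash
sleep 3
```

```text
(no output)
```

View pics/c3.png

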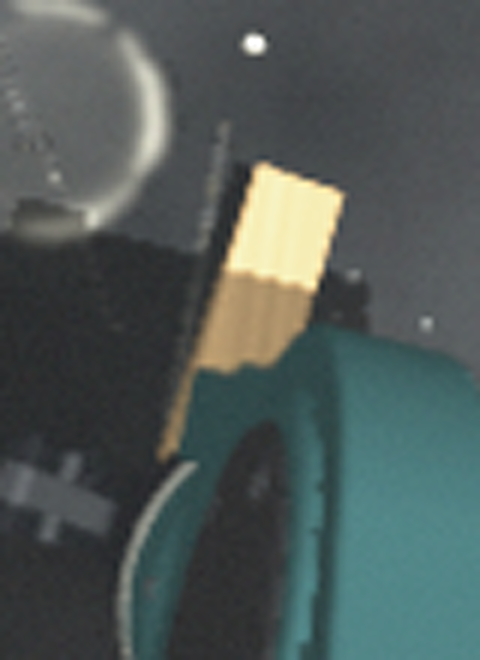

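```bash
cat >> h.py <<'E'
YAW=-10.25;M=np.array([613.3,264.3]);_a=np.radians(YAW);SX=np.array([np.cos(_a),np.sin(_a)]);SY=np.array([-SX[1],SX[0]])
def tcp(tipx,z): # TCP for tip at tipx past mouth
    p=M+(tipx-107)*SX; return [p[0],p[1],z]
E
python3 - <<'E'
from h import *
from plant import r,jaws,imaging
import pickle
np.set_printoptions(precision=2,suppress=True)
p=r.get_tool_pos();r.move_linear([p[0],p[1],110],feed=120)
r.movep(tcp(-14,70),ori(YAW));print(r.get_tool_pos(),r.get_clock(),r.get_ft_force(),r.get_opening())
r.move_linear(tcp(-14,30),ori(YAW),feed=60);r.pause(.2);print(r.get_tool_pos(),r.get_ft_force())
for n in ["top","scene","wrist"]:
    d=imaging.get_image(n);cv2.imwrite(f"pics/{n}3.png",d["img"]);pickle.dump(d,open(n+"3.pkl","wb"))
d=pickle.load(open("top3.pkl","rb"));im=d["img"]
for s in(13,-13):
    q=r.get_tool_pos()[:2]+107*SX+s*SY;pp=proj(d,[[*q,30-7.2+3]])[0];print("exp",pp,(pp-[170,150])*6)
for s in (-50,0,50):
    pp=proj(d,[[*(M-4*SX+s*SY),23]])[0];print("lip",(pp-[170,150])*6)
cv2.imwrite("pics/c4.png",cv2.resize(im[150:250,170:290],None,fx=6,fy=6,interpolation=cv2.INTER_CUBIC))
E
```

```text
[494.39 284.84  69.99] 7.2167 [-0.18  0.89  0.24] 0.2979793199553203
[494.44 285.94  30.34] [-0.38 -0.32 -0.93]
exp [221.03 239.19] [306.19 535.15]
exp [235.33 241.44] [391.99 548.65]
lip [521.42 535.86]
lip [356.93 510.  ]
lip [192.74 484.19]
```

```bash
sleep 4
```

```text
(no output)
```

View pics/c4.png

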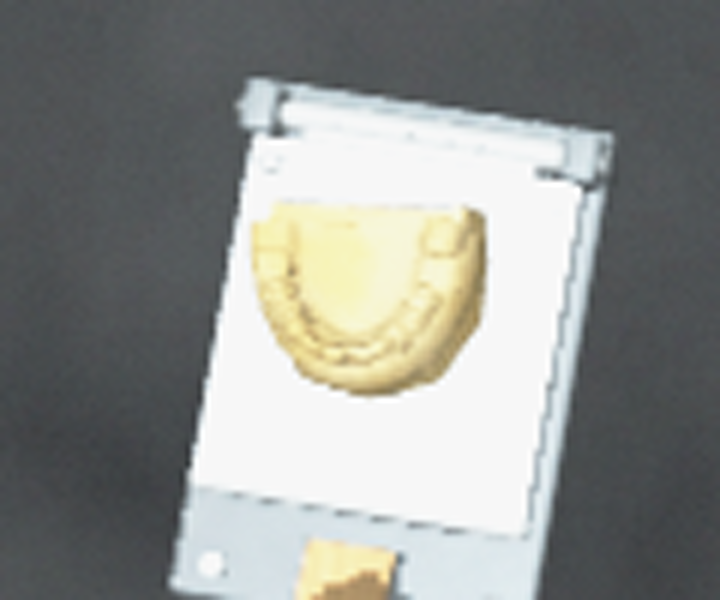

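View pics/wrist3.png

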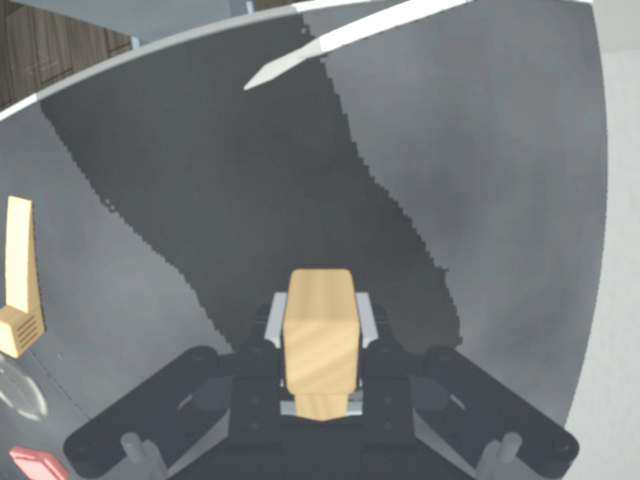

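View pics/scene3.png

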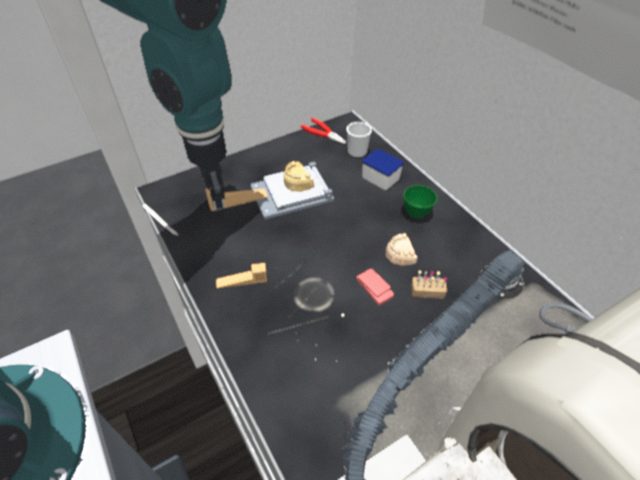

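The tip's corners in the top crop, (308,540) and (397,550), are within a pixel of prediction. The plate's front edge runs from (188,485) to (525,535), also as predicted, and the tip is centred. Next I'll lower the wedge onto the base.

Run:
```python
from h import *
from plant import r,jaws,imaging
np.set_printoptions(precision=2,suppress=True)
r.move_linear(tcp(-14,22.5),ori(YAW),feed=40);r.pause(.1);print(r.get_tool_pos(),r.get_ft_force())
print("stop",r.move_linear(tcp(-14,17.5),ori(YAW),feed=8,stop_force=3));r.pause(.2);print(r.get_tool_pos(),r.get_ft_force(),r.get_ft_torque(),r.get_clock())
```

```text
[494.22 285.82  22.45] [-0.85  0.21 -0.75]
stop True
[494.21 285.82  18.76] [-0.85  0.09  5.12] [-0.01 -0.26  0.02] 9.5083
```

Run:
```python
from h import *
from plant import r,jaws,imaging
np.set_printoptions(precision=2,suppress=True)
def st(l): print(l,r.get_tool_pos(),r.get_ft_force(),r.get_ft_torque(),r.get_opening())
r.move_linear(tcp(-14,19.1),ori(YAW),feed=10);r.pause(.1);st("seat")
for x in (8,18,28):
    print(r.move_linear(tcp(x,19.1),ori(YAW),feed=25,stop_force=25));r.pause(.1);st(x)
d=imaging.get_image("scene");cv2.imwrite("pics/s4.png",cv2.resize(d["img"][120:240,180:360],None,fx=4,fy=4,interpolation=cv2.INTER_CUBIC))
d=imaging.get_image("top");cv2.imwrite("pics/t4.png",cv2.resize(d["img"][150:270,170:290],None,fx=5,fy=5,interpolation=cv2.INTER_CUBIC))
print(r.get_clock())
```

```text
seat [494.23 285.84  19.07] [-0.28  0.57  1.09] [-0.04 -0.1   0.05] 0.30049610756055656
False
8 [515.91 281.93  19.13] [ 0.35 -0.94  0.48] [-0.01 -0.14  0.03] 0.2972571226365731
False
18 [525.86 280.08  19.1 ] [ 0.59 -0.26  2.2 ] [-0.05 -0.26  0.01] 0.29752113149769704
False
28 [535.   278.41  19.18] [-4.8   0.22  5.64] [ 0.05  0.51 -0.02] 0.2977192846118405
12.3917
```

```bash
sleep 4
```

```text
(no output)
```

View pics/t4.png

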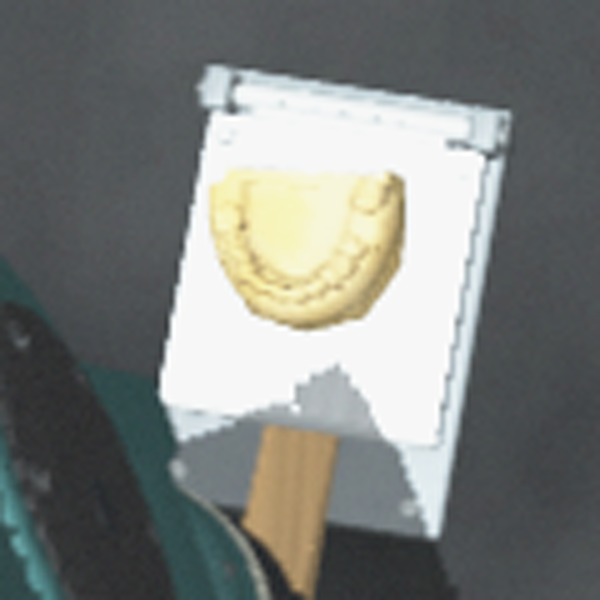

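View pics/s4.png

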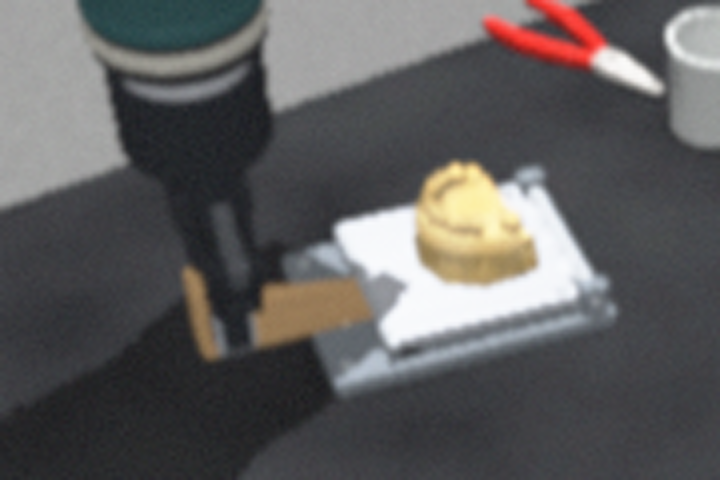

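The nose is under the middle of the lip, at top crop (290,430), and the load is coming on. I'll push on to 45 mm and measure the plate.

Run:
```python
from h import *
from plant import r,jaws,imaging
import pickle
np.set_printoptions(precision=2,suppress=True)
def st(l): print(l,r.get_tool_pos(),r.get_ft_force(),r.get_ft_torque(),r.get_opening(),"tipx",(r.get_tool_pos()[:2]-M)@SX+107)
def plate(n):
    d=imaging.get_image(n);W=cloud(d);ok=d["range_z"]>0
    q=(W[...,:2]-M);sx=q@SX;sy=q@SY
    hsv=cv2.cvtColor(d["img"],cv2.COLOR_BGR2HSV)
    m=ok&(sx>2)&(sx<100)&(abs(sy)<46)&(W[...,2]>18)&(W[...,2]<42)&(hsv[...,1]<40)
    A=np.c_[sx[m],sy[m],np.ones(m.sum())];z=W[...,2][m];w=np.ones(len(z),bool)
    for _ in range(4):
        c=np.linalg.lstsq(A[w],z[w],rcond=None)[0];w=abs(z-A@c)<2
    print(n,"slopes",c[:2],"z at lip",c[2],"z at hinge",c[0]*113+c[2],w.sum())
    return d
def plate0(f):
    global imaging
import types
class F: 
    @staticmethod
    def get_image(n): return pickle.load(open(n+"0.pkl","rb"))
I=imaging; imaging=F; plate("top");plate("scene"); imaging=I
for x in (37,45):
    print(r.move_linear(tcp(x,19.1),ori(YAW),feed=15,stop_force=25));r.pause(.2);st(x)
    d1=plate("top");d2=plate("scene")
cv2.imwrite("pics/s5.png",cv2.resize(d2["img"][120:240,180:360],None,fx=4,fy=4,interpolation=cv2.INTER_CUBIC))
cv2.imwrite("pics/t5.png",cv2.resize(d1["img"][150:270,170:290],None,fx=5,fy=5,interpolation=cv2.INTER_CUBIC))
pickle.dump(d1,open("top5.pkl","wb"));pickle.dump(d2,open("scene5.pkl","wb"))
print(r.get_clock())
```

```text
top slopes [0. 0.] z at lip 27.47859046855014 z at hinge 27.632330267072334 1317
scene slopes [0. 0.] z at lip 25.80070108393016 z at hinge 26.0424755181467 627
False
37 [543.53 276.88  19.17] [-5.87  1.5   6.95] [0.18 0.9  0.  ] 0.2982450223790585 tipx 36.100271052886015
top slopes [-0.03 -0.  ] z at lip 30.682193678037162 z at hinge 27.768485664703608 1351
scene slopes [-0.02  0.  ] z at lip 29.119418780338567 z at hinge 26.346313343432136 606
False
45 [551.45 275.44  19.18] [-5.34  1.27  7.12] [ 0.17  0.91 -0.04] 0.2972612000831657 tipx 44.1503463255344
top slopes [-0.04  0.  ] z at lip 32.21439725294035 z at hinge 27.63643145077691 1305
scene slopes [-0.04 -0.  ] z at lip 30.88570304966755 z at hinge 25.838780398050098 612
14.425
```

```bash
sleep 4
```

```text
(no output)
```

View pics/t5.png

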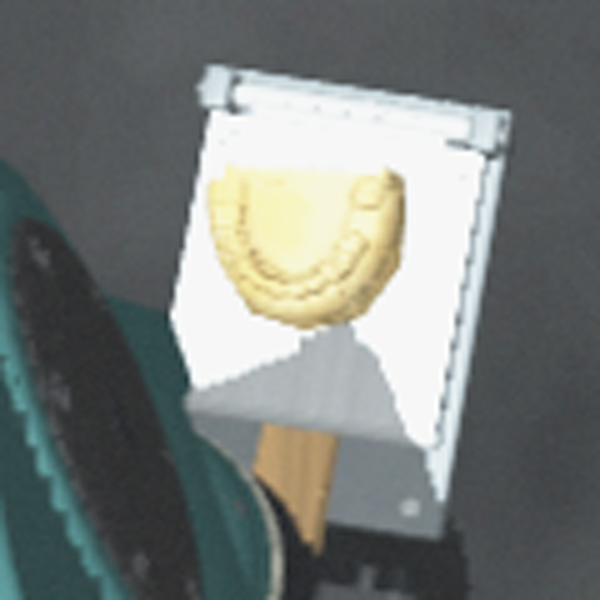

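View pics/s5.png

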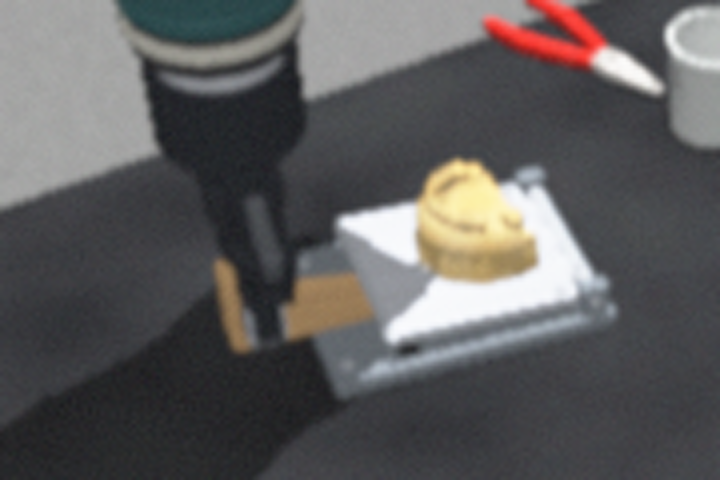

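The lip has risen 4.7–5.1 mm and the model hasn't moved. The tool is pressing down with about 7 N, so I'll ease that slightly, check stability, and then hand in.

Run:
```python
from h import *
from plant import r,jaws,imaging
import pickle
np.set_printoptions(precision=2,suppress=True)
def st(l): print(l,r.get_tool_pos(),r.get_ft_force(),r.get_ft_torque(),r.get_opening(),"tipx",(r.get_tool_pos()[:2]-M)@SX+107)
st("a")
r.move_linear(tcp(45.5,19.4),ori(YAW),feed=10);r.pause(.5);st("b")
def plate(n,d):
    W=cloud(d);ok=d["range_z"]>0
    q=(W[...,:2]-M);sx=q@SX;sy=q@SY
    hsv=cv2.cvtColor(d["img"],cv2.COLOR_BGR2HSV)
    m=ok&(sx>2)&(sx<100)&(abs(sy)<46)&(W[...,2]>18)&(W[...,2]<42)&(hsv[...,1]<40)
    A=np.c_[sx[m],sy[m],np.ones(m.sum())];z=W[...,2][m];w=np.ones(len(z),bool)
    for _ in range(4):
        c=np.linalg.lstsq(A[w],z[w],rcond=None)[0];w=abs(z-A@c)<2
    y=ok&(sx>5)&(sx<110)&(abs(sy)<50)&(W[...,2]>45)&(W[...,2]<90)&(hsv[...,1]>60)&(hsv[...,0]<35)
    y2=ok&(sx>-55)&(sx<-5)&(abs(sy)<14)&(hsv[...,1]>60)&(hsv[...,0]<35)
    print(n,"slope %.3f"%c[0],"lip z %.1f"%c[2],"model",W[y].mean(0))
    B=np.c_[sx[y2],np.ones(y2.sum())]
    if y2.sum()>20:
        c=np.linalg.lstsq(B,W[...,2][y2],rcond=None)[0];print("  nose slope %.3f, n %d"%(c[0],y2.sum()))
for n in ("top","scene"):
    plate(n+"0",pickle.load(open(n+"0.pkl","rb")));plate(n,imaging.get_image(n))
st("c");print(r.get_clock())
```

```text
a [551.44 275.45  19.19] [-4.69  0.95  7.47] [ 0.14  0.9  -0.03] 0.2963293389985385 tipx 44.146266405640354
b [552.74 275.18  19.28] [-2.85  0.03 -0.67] [ 0.06  0.57 -0.02] 0.29860870121676847 tipx 45.47597590846316
top0 slope 0.001 lip z 27.5 model [668.49 259.09  57.6 ]
top slope -0.045 lip z 32.7 model [666.77 257.97  60.91]
  nose slope -0.080, n 226
scene0 slope 0.002 lip z 25.8 model [669.27 252.08  55.19]
scene slope -0.043 lip z 31.0 model [670.86 250.87  57.29]
  nose slope -0.033, n 158
c [552.76 275.17  19.31] [-2.93 -0.22 -1.32] [ 0.04  0.59 -0.05] 0.2998713697462375 tipx 45.48725712292648
15.275
```

Run:
```python
from h import *
from plant import r,job,imaging
np.set_printoptions(precision=2,suppress=True)
for n in ("top","scene"):
    d=imaging.get_image(n);W=cloud(d);q=W[...,:2]-M;sx=q@SX;sy=q@SY
    hsv=cv2.cvtColor(d["img"],cv2.COLOR_BGR2HSV)
    m=(d["range_z"]>0)&(sx>-40)&(sx<-8)&(abs(sy)<10)&(W[...,2]>15)&(W[...,2]<45)&(hsv[...,1]>60)&(hsv[...,0]<35)
    for lo in range(-40,-8,8):
        k=m&(sx>=lo)&(sx<lo+8)
        if k.sum()>3: print(n,lo+4,k.sum(),np.median(W[...,2][k]).round(1),"flat exp",12+3+.2*(45.5-lo-4))
print(r.get_joint_vel(),r.get_ft_force(),r.get_opening())
job.hand_in();print(r.get_clock())
```

```text
top -36 8 31.2 flat exp 31.3
top -28 26 30.4 flat exp 29.700000000000003
top -20 51 28.3 flat exp 28.1
top -12 49 27.0 flat exp 26.5
scene -36 15 29.9 flat exp 31.3
scene -28 23 28.6 flat exp 29.700000000000003
scene -20 22 27.3 flat exp 28.1
scene -12 23 25.7 flat exp 26.5
[-0.  0.  0.  0. -0. -0.] [-2.17 -0.1  -2.58] 0.3007165648817084
the job is handed in; nothing more can be done
the job is handed in; nothing more can be done
```

I gripped the larger wedge by its block (50 N), laid its nose flat on the stand's base and pushed it in under the middle of the lip. I handed in at about 15.5 s with the arm still gripping and holding it; no verdict was reported.

**Last checks before hand-in**
- **Tip:** about 45 mm past the mouth point and on the middle line, by tool position and calibration.
- **Plate:** slope 0.043–0.045 rad, with the lip up about 5.2 mm in both cameras.
- **Wedge:** flat on the base. Nose heights matched a flat wedge within about 1.5 mm in both cameras.
- **Arm and model:** the arm was at rest. The model's visible points moved 2–4 mm, including the lift.
- **Other things:** the arm stayed clear of the bystanders by plan, but I did not measure them again at the end.

**What disagreed**
- A first, rough nose-slope fit gave −0.03 to −0.08, where −0.20 was expected. I put that down to stray pixels, because the narrower height check that followed agreed with a flat wedge.
- While pushing, the tool pressed down with about 7 N. I eased it by raising the tool slightly, and the vertical reading then settled between −0.7 and −2.6 N, part of which is the wedge's own weight of about 0.9 N.
- I could not measure the contact force between wedge and plate directly. That the wedge carries the plate is inferred from the lift and a push reaction of 2–3 N.

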